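Touch-band check of a returned speaker

ROBOT

A 7-joint arm with a two-finger parallel gripper is mounted at the origin on the work surface. World frame = base frame: x ahead of the robot, y to its left, z up, the work surface at z = 0. Lengths are in m, angles in rad, forces in N, time in s.
With the tool pointing down it reaches from about 0.4 to 0.85 m from the base axis. Payload 4.5 kg.
Tool frame: the origin (TCP) lies at the very end of the fingers, on their centre line; the grasp point (between the pads) lies 19 mm behind it; z points along the fingers, y is the line along which they close (so a half turn about z gives the same grasp; the last joint's range is limited). The gripper opens to 88 mm and grips with 3 to 60 N. Pads are 18 mm wide; open, the fingers measure 123 mm over their backs; the gripper's body (75 mm by 187 mm) begins 45 mm behind the grasp point.
Start: joints at [1.377, 0.689, -0.195, 1.565, 0.157, 0.902, -0.215], TCP at [0.141, -0.609, 0.239] pointing down, gripper open.
Joint ranges: [-3.01, 3.01], [-0.46, 2.08], [-1.47, 1.51], [0.13, 2.56], [-1, 4.14], [0.04, 2.09], [-2.66, 2.66]. Speed limits (rad/s): [2.57, 2.57, 3.14, 3.14, 3.14, 3.14, 3.14].

INTERFACE

Orientations are given as a unit quaternion [x, y, z, w].
In Python, from plant import r gives the robot as it stands. The module is installed in compiled form; this text tells all that it offers.
- The arm moves only by the tool step_arm, never from a script. Its argument "increments" is a list of rows, each a list of 2 entries, a list of its own where there are three numbers: the shift along the world's x, y, z in cm, then the turn, a rotation vector about the world's x, y, z in degrees. A call has exactly 10 rows; each row shifts and turns the commanded pose from where the row before left it; what a row does not reach is not made up. A row lasts 1/10 s, in which the tool goes at most 50 mm and 8.59 degrees, less where a joint would pass 70% of its speed; a pose out of reach is approached as far as the arm can. A call is refused whole if a number of a shift passes 5 or a number of a turn 8.59, either way. A call with a gripper value outside its range is refused whole. "fingers" is the opening, from 0 (shut) to 1 (fully open), set as the call begins (left out, the last holds). The fingers move at their own pace and stop on an object; "grip_force" is the grip in N (left out, the last holds). Time passes only in rows, so rows that do not move let the fingers close, or fill a call up. It gives the time, the measured TCP pose, the force, the opening and the grip force at its end, in the units of the state.
- r.get_state(): the state, without advancing time (a new reading comes with each control period).
- r.snapshot(name): name is "scene" or "top"; returns (picture, depth): 400x640x3 uint8, red, green, blue; 400x640 float32, m along the optical axis (not along the pixel's ray), 0 where there is no reading.
- r.calibration(name): a dict with "fov_y" (degrees; the focal length in pixels is half the picture's height over the tangent of half this angle, whatever the lens; pixels are square), "cx", "cy" (the principal point, pixels), "R" (3x3) and "t" (3): a world point X has camera coordinates R X + t. Camera axes: x right, y down, z forward; pixel columns grow to the right and rows downward; lengths in m; the calibration is good to about 2 mm. A picture is of the moment at which its call begins. calibration takes no time and is no camera call.
- r.finish_job(): hands the job in; it is judged then, once.
The state is a dict: "clock": time; "q": joint angles; "qd": joint speeds; "joint_torque": joint torques, N m; "tool_pos": TCP position; "eef_rot": TCP orientation; "contact_force": force on the tool from outside, world axes, zero at the start; "moment": the same for the moment, N m; "opening": opening from 0.0 (shut) to 1.0 (fully open); "finger_force": force on a finger pad.
Only numpy, scipy, OpenCV 4.12 (cv2) and the standard library are available. Lean on these libraries where they do the work, as an engineer would, in place of code of your own. Each camera call takes 0.05 s, during which the arm holds its last target. There are 200 camera calls.

TASK

Start the test by pressing the green button on the grey test box fully down and letting it come up again. Then check the touch band of the silver speaker: with your fingertips together and resting lightly on the band, stroke along its curve from the smallest dot to the largest, passing centrally over every dot in order, and lift off. Leave the speaker sitting in its cradle, do not press hard on it or lift it, and do not disturb the other things on the counter.

Things in the scene. Friction and masses are not known exactly. Their poses are not given: they have to be found in the camera images.
- button (a joint): large green round push button, 56 mm diameter, on top of the grey test box; metres pressed, 0 = released, 0.008 = fully down; springy, about 5 N fully down; axis vertical
- button_top (a point): centre of the upper face of the green button; moves down with it
- tester: grey test box, 130 x 150 mm, 60 high, fixed to the counter, green button and small clear lamp on top; origin centre of its underside, z up. The lamp stands about 18 mm above the top beside the button
- cradle: round grey foot of the sprung test cradle, 196 mm diameter, fixed to the counter; origin centre of its underside. It carries a round sprung platform with a low rim on which the speaker sits, speaker underside 58 mm above the counter
- platform (a joint): metres the sprung platform (and the speaker on it) is pushed straight down; 0 = up, 0.012 = at the bottom stop. It starts to give at about 1.5 N and gives 1 mm for each further 0.4 N (about 6 N at the stop)
- speaker: silver round wireless speaker, 170 mm diameter, 60 high, 0.6 kg, loose, standing in the cradle; origin centre of its underside, z up. Its flat top lies 118 mm above the counter when the platform is up
- band: black C-shaped touch band raised 3 mm above the speaker top (its upper face is 121 mm above the counter when the platform is up): centre-line radius 60 mm about the speaker axis, 26 mm wide, spanning about 230 degrees; five white dots of growing size on it. Origin on the speaker axis at the speaker top
- dot1 (a point): centre of dot 1 of 5 on the upper face of the touch band, 7 mm diameter (the smallest, first). The dots follow each other clockwise seen from above, 50 degrees (51 mm) apart, along the 60 mm radius arc
- dot2 (a point): centre of dot 2 of 5 on the upper face of the touch band, 11 mm diameter
- dot3 (a point): centre of dot 3 of 5 on the upper face of the touch band, 15 mm diameter
- dot4 (a point): centre of dot 4 of 5 on the upper face of the touch band, 19 mm diameter
- dot5 (a point): centre of dot 5 of 5 on the upper face of the touch band, 23 mm diameter (the largest, last)
- timer: yellow plastic kitchen timer, 62 x 62 mm, 40 high (sizes in mm); loose, to be left alone; origin centre of its underside
- plug: matte white round smart plug, 54 diameter, 36 high, two pins 16 long pointing up (sizes in mm); loose, to be left alone; origin centre of its underside
- flashlight: black rubber-gripped flashlight lying down, 140 long, 36 thick; body x runs along it (sizes in mm); loose, to be left alone; origin centre of its underside
- remote: flat black remote control, 45 x 150 x 18 (sizes in mm); loose, to be left alone; origin centre of its underside
- case: white earbud case, 60 x 48 x 26 (sizes in mm); loose, to be left alone; origin centre of its underside
- tape: cardboard tape core standing on end, 90 diameter, 48 high (sizes in mm); loose, to be left alone; origin centre of its underside
- charger: black charger cube, 55 x 55 x 30 (sizes in mm); loose, to be left alone; origin centre of its underside

How it is judged:
By the outcome, as a careful person would: the job done as asked, in the order asked, and still so for the second after the job is handed in, with the robot touching nothing.
It also fails if it takes over 51 s, if anything falls off the work surface, if the arm or the gripper's body presses on something with over 40 N, if the wrist force passes 120 N, or if a joint passes its speed limit or range.

## Working session

There is one attempt and no reset: what is moved stays moved. The work goes in short steps, Python scripts to look and compute and a tool call to move; the robot and the scene stay as the last step left them, time stands still between calls to the robot, and variables do not carry over. Pictures are saved under pics/ and viewed, at most 10 in all, crops included, and the job is handed in when it is done.

Besides the shell and the picture viewer there is one more tool, called after "Call:" as name(argument=value, ...) on one line, values as JSON. step_arm: Moves the arm, as the interface text tells. Its arguments: {"type":"object","properties":{"increments":{"type":"array","items":{"type":"array"}},"fingers":{"type":"number"},"grip_force":{"type":"number"}},"required":["increments"]}

```bash
mkdir -p pics
cat > h.py <<'E'
import numpy as np, cv2
from plant import r
def cam(n):
    c=r.calibration(n); f=200/np.tan(np.radians(c["fov_y"])/2)
    return f,c["cx"],c["cy"],np.array(c["R"]),np.array(c["t"])
def ray(n,u,v,z):
    f,cx,cy,R,t=cam(n); d=R.T@np.array([(u-cx)/f,(v-cy)/f,1]); o=-R.T@t
    return o+d*(z-o[2])/d[2]
def snap(n,p=None):
    im,d=r.snapshot(n)
    if p: cv2.imwrite("pics/"+p,im[:,:,::-1])
    return im,d
E
python3 - <<'E'
from h import *
for n in("top","scene"):
    snap(n,n+"0.png"); print(cam(n))
print(r.get_state())
E
```

```text
(np.float64(488.47923799241823), 316.4027673674855, 200.31135762990334, array([[ 0.02615729, -0.99958984, -0.01165951],
       [-0.99608882, -0.02507742, -0.08472417],
       [ 0.08439703,  0.01383006, -0.99633622]]), array([-0.020695  ,  0.62720095,  1.30007634]))
(np.float64(460.32277133186443), 309.9614689756131, 200.49614424207678, array([[ 0.44834383,  0.89372835,  0.0154095 ],
       [ 0.63352042, -0.30555295, -0.71083702],
       [-0.63058678,  0.32846163, -0.70318794]]), array([-0.26229314, -0.31114794,  1.90200147]))
{'clock': 0.1, 'q': array([ 1.3767917 ,  0.68988392, -0.19449376,  1.56621903,  0.15730796,
        0.90254815, -0.21511779]), 'qd': array([ 0.00242694, -0.00320402, -0.0011015 , -0.00193895,  0.00103699,
       -0.00161253, -0.000765  ]), 'joint_torque': array([-3.31808988e-03, -5.28498888e+01, -1.27129901e+00, -1.53838813e+01,
       -5.25219343e-02,  1.99766138e-03,  8.28081113e-06]), 'tool_pos': array([ 0.14095903, -0.60831047,  0.2380053 ]), 'eef_rot': array([ 9.93517490e-01,  1.13676296e-01, -1.70117590e-04, -8.16771853e-04]), 'contact_force': array([-0.10368382,  0.45158955,  0.01387208]), 'moment': array([-0.00024167,  0.0331947 , -0.06374948]), 'finger_force': 0.0, 'opening': 0.9987435865983051}
```

View pics/top0.png

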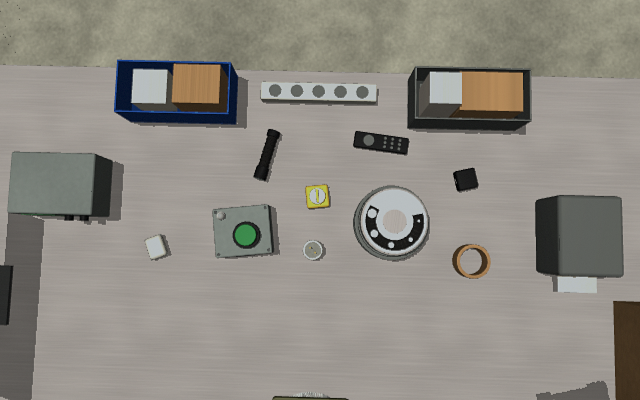

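View pics/scene0.png

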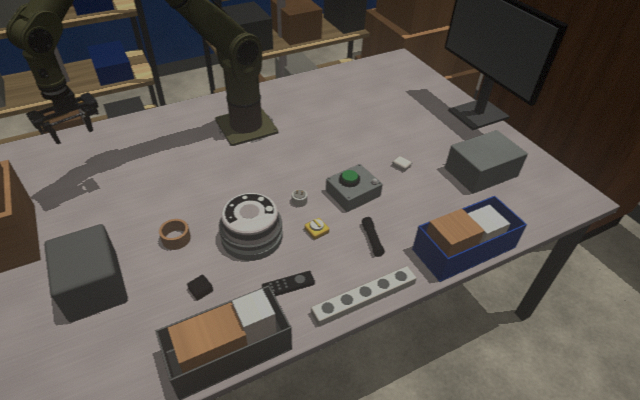

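The top view shows the green button at about (246,235). The speaker is centred near (393,220), and its dots run from the smallest at about (418,220), through the bottom, to the largest at about (372,212). The scene view shows the same layout, with the arm clear of everything. Next I'll measure the positions.

Run:
```python
from h import *
import cv2
for n,box in(("top",(345,180,440,265)),("scene",(215,185,290,260))):
    im,d=snap(n)
    hsv=cv2.cvtColor(im,cv2.COLOR_RGB2HSV)
    g=cv2.inRange(hsv,(50,120,50),(80,255,255)); k,l,s,c=cv2.connectedComponentsWithStats(g)
    i=1+np.argmax(s[1:,4]); u,v=c[i]
    f,cx,cy,R,t=cam(n); dd=np.median(d[l==i]); P=R.T@(np.array([(u-cx)/f*dd,(v-cy)/f*dd,dd])-t)
    print(n,"button",c[i],s[i],P, ray(n,u,v,.075))
    x0,y0,x1,y1=box; gr=cv2.cvtColor(im,cv2.COLOR_RGB2GRAY)[y0:y1,x0:x1]
    big=cv2.resize(gr,None,fx=4,fy=4,interpolation=cv2.INTER_CUBIC)
    b=(big>110).astype(np.uint8); k,l,s,c=cv2.connectedComponentsWithStats(b)
    for i in range(1,k):
        if 40<s[i,4]<8000:
            u,v=(c[i]+.5)/4-.5+[x0,y0]; print(s[i,4],u.round(2),v.round(2),ray(n,u,v,.121).round(4))
    # black band blob
    cv2.imwrite(f"pics/c_{n}.png",cv2.resize(im[y0:y1,x0:x1],None,fx=6,fy=6,interpolation=cv2.INTER_CUBIC)[:,:,::-1])
```

```text
top button [245.04931507 234.56438356] [235 224  21  22 365] [0.52912379 0.17682397 0.08384317] [0.52921861 0.17822113 0.075     ]
116 355.36 221.94 [ 0.5675 -0.1051  0.121 ]
98 418.36 220.47 [ 0.5753 -0.2627  0.121 ]
47 356.34 229.53 [ 0.5486 -0.1079  0.121 ]
738 373.88 233.1 [ 0.5408 -0.1519  0.121 ]
255 410.27 239.13 [ 0.5281 -0.243   0.121 ]
467 390.68 244.58 [ 0.5133 -0.1943  0.121 ]
73 393.02 257.29 [ 0.4819 -0.2005  0.121 ]Traceback (most recent call last):
  File "<stdin>", line 7, in <module>
    return _wrapfunc(a, 'argmax', axis=axis, out=out, **kwds)
    return bound(*args, **kwds)
ValueError: attempt to get argmax of an empty sequence
```

View pics/c_top.png

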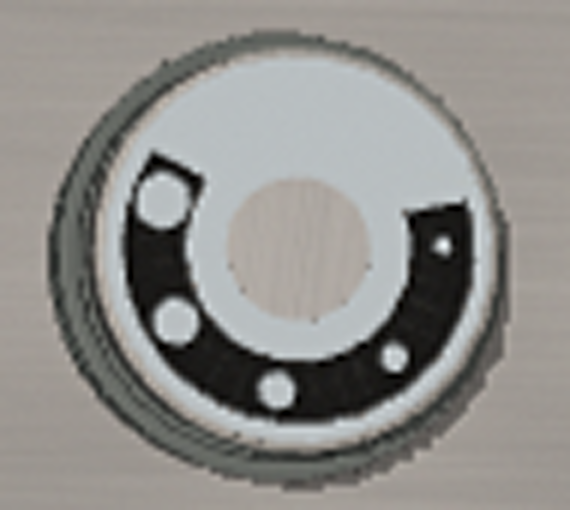

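The crop shows all five dots clearly: dot 1 (smallest) at (442,245), dot 2 at (396,357), dot 3 at (277,390), dot 4 at (176,321) and dot 5 at (162,198). I'll fit the known 60 mm / 50° layout to both views.

```bash
cat > dots.py <<'E'
from h import *
def model():
    a=-np.radians(50)*np.arange(5); return .06*np.c_[np.cos(a),np.sin(a)]
def fit(P,idx):
    M=model()[idx]; mc,pc=M.mean(0),P.mean(0); H=(M-mc).T@(P-pc)
    U,S,V=np.linalg.svd(H); R=V.T@np.diag([1,np.linalg.det(V.T@U.T)])@U.T
    f=lambda X:(R@(X-mc).T).T+pc
    return f(model()),f(np.zeros((1,2)))[0],np.linalg.norm(f(M)-P,axis=1)
E
python3 - <<'E'
from dots import *
P=np.array([[.5753,-.2627],[.5281,-.243],[.5133,-.1943],[.5408,-.1519]])
D,c,e=fit(P,[0,1,2,3]); print(D.round(4),c.round(4),e.round(4))
n="scene"; im,d=snap(n); f,cx,cy,R,t=cam(n)
g=cv2.inRange(cv2.cvtColor(im,cv2.COLOR_RGB2HSV),(45,100,30),(85,255,255))
g[:165]=0; g[195:]=0; g[:,:330]=0; g[:,370:]=0
m=cv2.moments(g,True); u,v=m["m10"]/m["m00"],m["m01"]/m["m00"]; print("btn",u,v,m["m00"],ray(n,u,v,.083))
gr=cv2.cvtColor(im,cv2.COLOR_RGB2GRAY)
pred=[R@np.r_[p,.121]+t for p in D]
for q in pred:
    u,v=f*q[0]/q[2]+cx,f*q[1]/q[2]+cy
    x0,y0=int(u)-8,int(v)-8; w=cv2.resize(gr[y0:y0+17,x0:x0+17],None,fx=4,fy=4,interpolation=cv2.INTER_CUBIC)
    b=(w>110).astype(np.uint8); k,l,s,c=cv2.connectedComponentsWithStats(b)
    j=min(range(1,k),key=lambda i:np.hypot(*(c[i]-34)))
    uu,vv=(c[j]+.5)/4-.5+[x0,y0]; print(s[j],(u,v),(uu,vv),ray(n,uu,vv,.121).round(4))
E
```

```text
[[ 0.5751 -0.2626]
 [ 0.5283 -0.2429]
 [ 0.5133 -0.1945]
 [ 0.5408 -0.1519]
 [ 0.5911 -0.1455]] [ 0.5728 -0.2027] [0.0003 0.0002 0.0002 0.    ]
btn 349.52100840336135 175.10084033613447 119.0 [0.53255557 0.17541955 0.083     ]
[   0    0   68   68 2413] (np.float64(230.11144617701825), np.float64(216.44142434933906)) (np.float64(230.60458972233735), np.float64(216.73150642353917)) [ 0.5768 -0.2617  0.121 ]
[ 28  32  15  10 117] (np.float64(231.04749202172735), np.float64(204.3533467886746)) (np.float64(231.4113247863248), np.float64(204.7489316239316)) [ 0.5304 -0.2425  0.121 ]
[ 25  31  21  13 211] (np.float64(244.23043317172028), np.float64(196.46084259391992)) (np.float64(244.3489336492891), np.float64(196.93068720379148)) [ 0.5154 -0.1949  0.121 ]
[   0    0   68   48 2212] (np.float64(260.3505521411872), np.float64(197.86898575740716)) (np.float64(261.09719710669077), np.float64(193.10194394213383)) [ 0.522  -0.1417  0.121 ]
[   0    0   68   68 3029] (np.float64(268.60154125574564), np.float64(207.68317255226336)) (np.float64(268.9222103004292), np.float64(208.26341201716738)) [ 0.5938 -0.1456  0.121 ]
```

Call:
step_arm(increments=[[[4,1,0],[0,0,0]],[[4,1,0],[0,0,0]],[[4,1,0],[0,0,0]],[[4,1,0],[0,0,0]],[[4,2,0],[0,0,0]],[[4,2,0],[0,0,0]],[[4,2,0],[0,0,0]],[[4,3,0],[0,0,0]],[[2,4,0],[0,0,0]],[[1,4,0],[0,0,0]]], fingers=0, grip_force=10)

```text
clock: 1.25
tool_pos: [0.4939, -0.3963, 0.2383]
eef_rot: [0.993, 0.115, 0.001, -0.0]
contact_force: [0.6, -0.3, 1.0]
opening: 0.115
finger_force: 0.0
```

Call:
step_arm(increments=[[[1,4.8,0],[0,0,0]],[[1,4.8,0],[0,0,0]],[[1,4.8,0],[0,0,0]],[[0,4.8,0],[0,0,0]],[[0,4.8,0],[0,0,0]],[[0,4.8,0],[0,0,0]],[[0,4.8,0],[0,0,0]],[[0,4.8,0],[0,0,0]],[[0,4.8,0],[0,0,0]],[[0,4.8,0],[0,0,0]]])

```text
clock: 2.25
tool_pos: [0.521, 0.0831, 0.2389]
eef_rot: [0.994, 0.114, 0.0, 0.0]
contact_force: [0.8, -0.0, 0.6]
opening: 0.007
finger_force: 0.0
```

Call:
step_arm(increments=[[[0,4.0,-1],[0,0,0]],[[0,3.0,-2],[0,0,0]],[[0,2,-2],[0,0,0]],[[0,0.5,-3],[0,0,0]],[[0,0,-3],[0,0,0]],[[0,0,-2],[0,0,0]],[[0,0,0],[0,0,0]],[[0,0,0],[0,0,0]],[[0,0,0],[0,0,0]],[[0,0,0],[0,0,0]]])

```text
clock: 3.25
tool_pos: [0.5221, 0.1764, 0.11]
eef_rot: [0.994, 0.114, 0.001, -0.0]
contact_force: [-0.1, 0.5, 0.1]
opening: 0.007
finger_force: 0.0
```

Call:
step_arm(increments=[[[0.8,0,-0.7],[0,0,0]],[[0,0,-0.7],[0,0,0]],[[0,0,-0.6],[0,0,0]],[[0,0,-0.4],[0,0,0]],[[0,0,-0.3],[0,0,0]],[[0,0,-0.3],[0,0,0]],[[0,0,-0.3],[0,0,0]],[[0,0,-0.2],[0,0,0]],[[0,0,0],[0,0,0]],[[0,0,0],[0,0,0]]])

```text
clock: 4.25
tool_pos: [0.5288, 0.1759, 0.0762]
eef_rot: [0.994, 0.114, 0.0, 0.0]
contact_force: [-5.7, -2.6, 24.5]
opening: 0.004
finger_force: 12.3
```

The force of 24.5 N is well past the 5 N spring, so the button is on its stop. I'll lift off now.

Call:
step_arm(increments=[[[0,0,0.5],[0,0,0]],[[0,0,1],[0,0,0]],[[0,0,2],[0,0,0]],[[0,0,3],[0,0,0]],[[0,0,4],[0,0,0]],[[0,-1,3],[0,0,0]],[[0,-3,0],[0,0,0]],[[0,-4,0],[0,0,0]],[[0,-4,0],[0,0,0]],[[0,-4,0],[0,0,0]]])

```text
clock: 5.25
tool_pos: [0.5293, 0.0149, 0.209]
eef_rot: [0.993, 0.114, 0.0, 0.0]
contact_force: [1.3, -0.0, -0.5]
opening: 0.006
finger_force: 0.0
```

Run:
```python
from h import *
im,_=snap("top"); s=r.get_state()
print(s["tool_pos"],s["contact_force"])
im=im[180:270,200:450]; cv2.imwrite("pics/lamp.png",cv2.resize(im,None,fx=3,fy=3)[:,:,::-1])
```

```text
[0.52874962 0.00504486 0.20888724] [-0.01736052 -5.5581696  -0.58559061]
```

View pics/lamp.png

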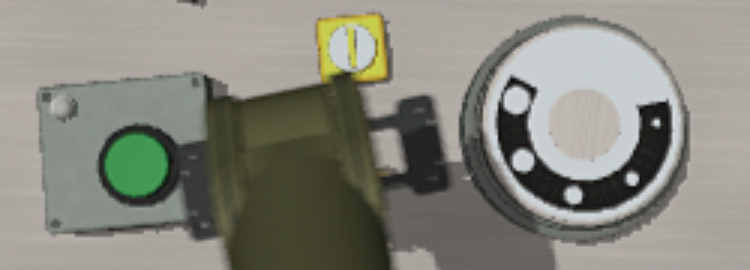

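Call:
step_arm(increments=[[[1,-4,0],[0,0,0]],[[1,-4,0],[0,0,0]],[[1,-4,0],[0,0,0]],[[1,-4,0],[0,0,0]],[[1,-4,0],[0,0,0]],[[0.3,-4,0],[0,0,0]],[[0,-2,-2],[0,0,0]],[[0,-0.7,-3],[0,0,0]],[[0,0,-2],[0,0,0]],[[0,0,0],[0,0,0]]])

```text
clock: 6.3
tool_pos: [0.5801, -0.2503, 0.1359]
eef_rot: [0.994, 0.113, -0.003, -0.001]
contact_force: [-0.1, 0.1, -1.2]
opening: 0.003
finger_force: 0.0
```

Run:
```python
from h import *
im,_=snap("scene"); s=r.get_state()
print(s["tool_pos"],s["contact_force"],s["clock"])
f,cx,cy,R,t=cam("scene"); q=R@s["tool_pos"]+t; print(f*q[0]/q[2]+cx,f*q[1]/q[2]+cy)
cv2.imwrite("pics/hov.png",cv2.resize(im[160:260,180:310],None,fx=6,fy=6)[:,:,::-1])
a=cv2.imread("pics/top0.png"); b=snap("top")[0][:,:,::-1]
for i in(a,b): print(i[212:219,218:224].mean((0,1)),i[214:217,220:222].mean((0,1)))
```

```text
[ 0.58150043 -0.2502746   0.1377154 ] [ 0.65298031 -0.00917934  0.45874428] 6.35
234.22817465981655 212.65473554562286
[131.64285714 136.92857143 136.52380952] [150.33333333 155.66666667 154.33333333]
[143.5        149.26190476 148.95238095] [163.66666667 169.33333333 167.83333333]
```

View pics/hov.png

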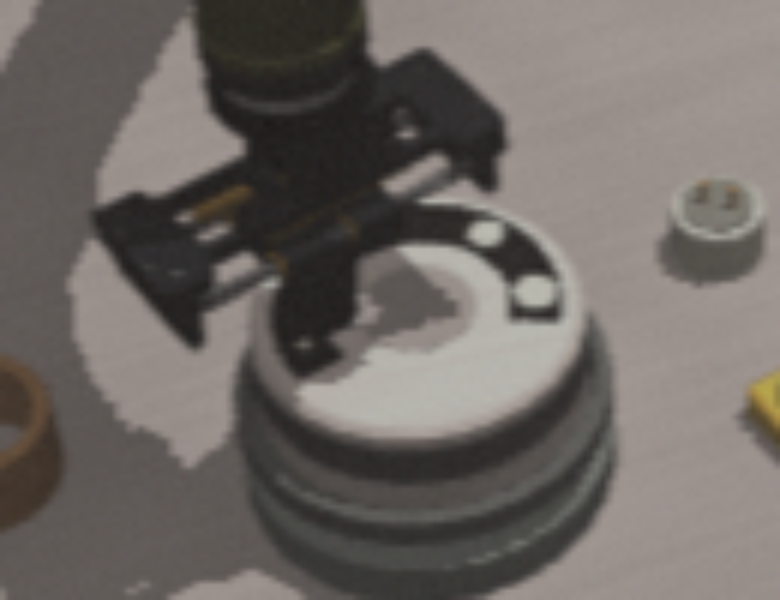

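The hover view shows the closed fingertips at crop (320,320), just above the band next to dot 1 at (303,345). This agrees with the projected TCP. Next I'll shift outward and descend slowly.

Call:
step_arm(increments=[[[0,-0.6,0],[0,0,0]],[[0,-0.6,-0.2],[0,0,0]],[[0,0,-0.3],[0,0,0]],[[0,0,-0.3],[0,0,0]],[[0,0,-0.2],[0,0,0]],[[0,0,-0.1],[0,0,0]],[[0,0,-0.1],[0,0,0]],[[0,0,0],[0,0,0]],[[0,0,0],[0,0,0]],[[0,0,0],[0,0,0]]])

```text
clock: 7.4
tool_pos: [0.5823, -0.2629, 0.1268]
eef_rot: [0.994, 0.114, 0.0, 0.0]
contact_force: [-0.3, 0.4, 0.0]
opening: 0.01
finger_force: 0.0
```

Run:
```python
from h import *
for i in range(3):
    snap("top"); s=r.get_state(); print(s["tool_pos"].round(4),s["contact_force"].round(2),s["clock"])
```

```text
[ 0.5822 -0.2629  0.1269] [ 0.26 -0.19  0.34] 7.45
[ 0.5822 -0.2629  0.1268] [-0.09  0.75 -0.38] 7.5
[ 0.5822 -0.2629  0.1268] [ 0.15 -0.03  0.3 ] 7.55
```

Call:
step_arm(increments=[[[0,0.1,-0.1],[0,0,0]],[[0,0,-0.1],[0,0,0]],[[0,0,-0.1],[0,0,0]],[[0,0,-0.1],[0,0,0]],[[0,0,-0.1],[0,0,0]],[[0,0,-0.1],[0,0,0]],[[0,0,-0.1],[0,0,0]],[[0,0,0],[0,0,0]],[[0,0,0],[0,0,0]],[[0,0,0],[0,0,0]]])

```text
clock: 8.55
tool_pos: [0.5822, -0.2619, 0.1199]
eef_rot: [0.994, 0.114, 0.0, 0.0]
contact_force: [-0.4, -0.1, 2.3]
opening: 0.004
finger_force: 1.2
```

```bash
cat > rd.py <<'E'
from h import *
F=[]
for i in range(4):
    snap("top"); s=r.get_state(); F.append(s["contact_force"])
print(s["tool_pos"].round(4),np.mean(F,0).round(2),s["moment"].round(3),s["clock"])
E
python3 rd.py
```

```text
[ 0.5822 -0.2619  0.1198] [-0.78  0.34  2.65] [0.026 0.171 0.002] 8.75
```

Contact is light, about 2.6 N. I'll compute the arc waypoints.

```bash
cat > arc.py <<'E'
from h import *
import sys
# from the current position to N waypoints on the arc
c=np.array([.5738,-.2027]); a0,st=float(sys.argv[1]),5.0
p=r.get_state()["tool_pos"][:2]; 
def go(p,a0,n=10):
    for k in range(1,n+1):
        a=np.radians(a0-st*k); q=c+.06*np.array([np.cos(a),np.sin(a)])
        d=np.round((q-p)*100,2); p=p+d/100; print([[float(d[0]),float(d[1]),0],[0,0,0]],end=", ")
    print(); return p
print("ang",np.degrees(np.arctan2(*(p-c)[::-1])),"rad",np.hypot(*(p-c)))
for i in range(int(sys.argv[2])): p=go(p,a0-50*i)
E
python3 arc.py -82 1
```

```text
ang -81.96049334374779 rad 0.059770414097310785
[[-0.52, -0.07, 0], [0, 0, 0]], [[-0.53, -0.01, 0], [0, 0, 0]], [[-0.52, 0.04, 0], [0, 0, 0]], [[-0.51, 0.09, 0], [0, 0, 0]], [[-0.51, 0.13, 0], [0, 0, 0]], [[-0.49, 0.18, 0], [0, 0, 0]], [[-0.48, 0.21, 0], [0, 0, 0]], [[-0.46, 0.26, 0], [0, 0, 0]], [[-0.43, 0.3, 0], [0, 0, 0]], [[-0.4, 0.33, 0], [0, 0, 0]],
```

Call:
step_arm(increments=[[[-0.52,-0.07,0.05],[0,0,0]],[[-0.53,-0.01,0],[0,0,0]],[[-0.52,0.04,0],[0,0,0]],[[-0.51,0.09,0],[0,0,0]],[[-0.51,0.13,0],[0,0,0]],[[-0.49,0.18,0],[0,0,0]],[[-0.48,0.21,0],[0,0,0]],[[-0.46,0.26,0],[0,0,0]],[[-0.43,0.3,0],[0,0,0]],[[-0.4,0.33,0],[0,0,0]]])

```text
clock: 9.75
tool_pos: [0.5332, -0.2471, 0.1202]
eef_rot: [0.994, 0.114, -0.0, 0.0]
contact_force: [1.6, -1.4, 2.2]
opening: 0.003
finger_force: 1.1
```

```bash
python3 rd.py; python3 arc.py -132 1
```

```text
[ 0.5324 -0.2464  0.1199] [-0.89  0.83  2.25] [0.193 0.379 0.018] 9.95
ang -133.43237042852897 rad 0.06019656956819123
[[-0.25, 0.28, 0], [0, 0, 0]], [[-0.34, 0.4, 0], [0, 0, 0]], [[-0.3, 0.42, 0], [0, 0, 0]], [[-0.27, 0.45, 0], [0, 0, 0]], [[-0.22, 0.48, 0], [0, 0, 0]], [[-0.19, 0.49, 0], [0, 0, 0]], [[-0.14, 0.5, 0], [0, 0, 0]], [[-0.09, 0.52, 0], [0, 0, 0]], [[-0.05, 0.52, 0], [0, 0, 0]], [[-0.01, 0.52, 0], [0, 0, 0]],
```

Call:
step_arm(increments=[[[-0.25,0.28,0.02],[0,0,0]],[[-0.34,0.4,0],[0,0,0]],[[-0.3,0.42,0],[0,0,0]],[[-0.27,0.45,0],[0,0,0]],[[-0.22,0.48,0],[0,0,0]],[[-0.19,0.49,0],[0,0,0]],[[-0.14,0.5,0],[0,0,0]],[[-0.09,0.52,0],[0,0,0]],[[-0.05,0.52,0],[0,0,0]],[[-0.01,0.52,0],[0,0,0]]])

```text
clock: 10.95
tool_pos: [0.5149, -0.201, 0.1204]
eef_rot: [0.994, 0.114, -0.0, -0.0]
contact_force: [-0.7, -1.2, 1.9]
opening: 0.004
finger_force: 1.1
```

```bash
python3 rd.py; python3 arc.py -182 1
```

```text
[ 0.515  -0.2002  0.1203] [-0.14  0.94  1.8 ] [ 0.357 -0.     0.01 ] 11.15
ang 177.52085638390602 rad 0.05889080965836931
[[-0.07, 0.48, 0], [0, 0, 0]], [[0.08, 0.51, 0], [0, 0, 0]], [[0.14, 0.51, 0], [0, 0, 0]], [[0.17, 0.49, 0], [0, 0, 0]], [[0.22, 0.48, 0], [0, 0, 0]], [[0.26, 0.45, 0], [0, 0, 0]], [[0.29, 0.44, 0], [0, 0, 0]], [[0.33, 0.4, 0], [0, 0, 0]], [[0.37, 0.37, 0], [0, 0, 0]], [[0.4, 0.34, 0], [0, 0, 0]],
```

Call:
step_arm(increments=[[[-0.07,0.48,0],[0,0,0]],[[0.08,0.51,0],[0,0,0]],[[0.14,0.51,0],[0,0,0]],[[0.17,0.49,0],[0,0,0]],[[0.22,0.48,0],[0,0,0]],[[0.26,0.45,0],[0,0,0]],[[0.29,0.44,0],[0,0,0]],[[0.33,0.4,0],[0,0,0]],[[0.37,0.37,0],[0,0,0]],[[0.4,0.34,0],[0,0,0]]])

```text
clock: 12.15
tool_pos: [0.5371, -0.1563, 0.1204]
eef_rot: [0.994, 0.114, -0.0, -0.0]
contact_force: [-1.4, -0.5, 1.7]
opening: 0.005
finger_force: 1.1
```

```bash
python3 rd.py; python3 arc.py -232 2
```

```text
[ 0.538  -0.1557  0.1205] [0.38 0.45 2.  ] [ 0.259 -0.148  0.009] 12.35
ang 127.3313408187706 rad 0.05909531110114917
[[0.32, 0.33, 0], [0, 0, 0]], [[0.45, 0.27, 0], [0, 0, 0]], [[0.47, 0.22, 0], [0, 0, 0]], [[0.49, 0.19, 0], [0, 0, 0]], [[0.5, 0.14, 0], [0, 0, 0]], [[0.52, 0.09, 0], [0, 0, 0]], [[0.52, 0.05, 0], [0, 0, 0]], [[0.52, 0.01, 0], [0, 0, 0]], [[0.52, -0.04, 0], [0, 0, 0]], [[0.52, -0.09, 0], [0, 0, 0]], 
[[0.51, -0.13, 0], [0, 0, 0]], [[0.49, -0.18, 0], [0, 0, 0]], [[0.48, -0.21, 0], [0, 0, 0]], [[0.45, -0.26, 0], [0, 0, 0]], [[0.43, -0.3, 0], [0, 0, 0]], [[0.41, -0.33, 0], [0, 0, 0]], [[0.37, -0.37, 0], [0, 0, 0]], [[0.34, -0.39, 0], [0, 0, 0]], [[0.31, -0.43, 0], [0, 0, 0]], [[0.26, -0.45, 0], [0, 0, 0]],
```

Call:
step_arm(increments=[[[0.32,0.33,0],[0,0,0]],[[0.45,0.27,0],[0,0,0]],[[0.47,0.22,0],[0,0,0]],[[0.49,0.19,0],[0,0,0]],[[0.5,0.14,0],[0,0,0]],[[0.52,0.09,0],[0,0,0]],[[0.52,0.05,0],[0,0,0]],[[0.52,0.01,0],[0,0,0]],[[0.52,-0.04,0],[0,0,0]],[[0.52,-0.09,0],[0,0,0]]])

```text
clock: 13.35
tool_pos: [0.5857, -0.1449, 0.1204]
eef_rot: [0.994, 0.114, -0.0, -0.0]
contact_force: [-1.8, 1.0, 2.8]
opening: 0.005
finger_force: 1.0
```

```bash
python3 rd.py; python3 arc.py -282 1
```

```text
[ 0.5868 -0.1451  0.1208] [ 0.9  -0.35  2.06] [ 0.067 -0.279  0.017] 13.55
ang 77.29117227805891 rad 0.05904370195715479
[[0.46, -0.02, 0], [0, 0, 0]], [[0.49, -0.18, 0], [0, 0, 0]], [[0.48, -0.21, 0], [0, 0, 0]], [[0.45, -0.26, 0], [0, 0, 0]], [[0.43, -0.3, 0], [0, 0, 0]], [[0.41, -0.33, 0], [0, 0, 0]], [[0.37, -0.37, 0], [0, 0, 0]], [[0.34, -0.4, 0], [0, 0, 0]], [[0.3, -0.42, 0], [0, 0, 0]], [[0.27, -0.45, 0], [0, 0, 0]],
```

Call:
step_arm(increments=[[[0.46,-0.02,0],[0,0,0]],[[0.49,-0.18,0],[0,0,0]],[[0.2,-0.1,0],[0,0,0]],[[0,0,0],[0,0,0]],[[0,0,0.5],[0,0,0]],[[0,0,1],[0,0,0]],[[0,0,2],[0,0,0]],[[0,0,3],[0,0,0]],[[0,0,3],[0,0,0]],[[0,0,2],[0,0,0]]])

```text
clock: 14.55
tool_pos: [0.5977, -0.1483, 0.2385]
eef_rot: [0.994, 0.114, 0.002, 0.001]
contact_force: [0.4, -0.6, -0.5]
opening: 0.006
finger_force: 0.0
```

Call:
step_arm(increments=[[[-1,-4,0],[0,0,0]],[[-1,-4,0],[0,0,0]],[[-1,-4,0],[0,0,0]],[[-1,-4,0],[0,0,0]],[[-1,-4,0],[0,0,0]],[[-1,-4,0],[0,0,0]],[[-1,-4,0],[0,0,0]],[[-1,-4,0],[0,0,0]],[[0,0,0],[0,0,0]],[[0,0,0],[0,0,0]]])

```text
clock: 15.55
tool_pos: [0.5159, -0.4693, 0.2358]
eef_rot: [0.994, 0.112, 0.0, 0.0]
contact_force: [0.2, 1.1, -0.1]
opening: 0.005
finger_force: 0.0
```

Run:
```python
from dots import *
im,_=snap("top","end.png"); s=r.get_state(); print(s["tool_pos"],s["contact_force"],s["clock"])
x0,y0,x1,y1=345,180,440,265; gr=cv2.cvtColor(im,cv2.COLOR_RGB2GRAY)[y0:y1,x0:x1]
b=(cv2.resize(gr,None,fx=4,fy=4,interpolation=cv2.INTER_CUBIC)>110).astype(np.uint8)
k,l,st,c=cv2.connectedComponentsWithStats(b)
for i in range(1,k):
    if 40<st[i,4]<3000: u,v=(c[i]+.5)/4-.5+[x0,y0]; print(st[i,4],u.round(2),v.round(2),ray("top",u,v,.121).round(4))
```

```text
[ 0.51707962 -0.46740626  0.23586747] [ 0.23159688 -0.16998531 -0.01872552] 15.6
52 356.39 214.26 [ 0.5869 -0.1073  0.121 ]
346 356.59 228.46 [ 0.5513 -0.1085  0.121 ]
101 418.33 220.48 [ 0.5752 -0.2627  0.121 ]
751 373.86 233.07 [ 0.5408 -0.1519  0.121 ]
260 410.26 239.14 [ 0.5281 -0.243   0.121 ]
238 364.57 245.34 [ 0.5097 -0.1292  0.121 ]
470 390.68 244.57 [ 0.5133 -0.1943  0.121 ]
156 393.28 257.36 [ 0.4817 -0.2012  0.121 ]
```

View pics/end.png

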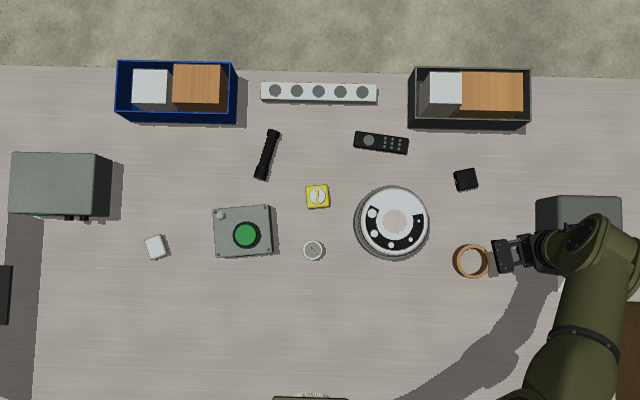

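The final view shows everything where it started: speaker at (393,220), button at (246,235), arm clear. The dots have not moved, so I'll hand the job in.

```bash
python3 -c "
from plant import r
print(r.finish_job())"
```

```text
the job is handed in; nothing more can be done
None
```

The job is handed in at about 16 s: I pressed the button down to its stop (24.5 N) and released it, then stroked the band from dot 1 past dot 5 at about 2 N (2.8 N peak reading) and lifted off, with the speaker and other items unmoved in the final picture.

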